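Find the damper whose piston sits too low

TASK

Three buggy dampers stand open end up in the rack, and in one of them the piston sits clearly deeper than in the other two. Pick up the depth gauge by its orange knob, find that damper by lowering the rod gently into the bores until it touches the bottom, and leave the gauge standing on the deep one with its steel bar flat on the rim and the rod tip on the bottom, let go of, so that the depth can be read. Do not press hard with the rod, and do not disturb the loose parts lying on the bench.

Things in the scene. Friction and masses are not known exactly. Their poses are not given: they have to be found in the camera images.
- knob (a point): centre (half-way up) of the depth gauge's upright orange knob, 20 mm diameter, 30 mm tall: the place to grip. It is fixed to the steel rod, 8 mm diameter, whose flat tip lies 95 mm straight below this point. The loose gauge (about 130 g) stands upright, its bar lying on a slotted wooden stand and its rod hanging in the slot: lift it straight out
- rod_tip (a point): centre of the rod's lower end face; z axis runs up the rod
- bar_foot (a point): centre of the flat underside of the gauge's steel cross bar (60 x 20 mm, 14 mm thick), through which the rod slides; z axis up. Friction (2.5 N, more than either part's weight) keeps the bar where it is on the rod; once the bar rests on a rim, pushing the knob on slides the rod down through it, and it stays so when let go
- rod (a joint): travel of the rod down through the bar, m: at 0 the tip sticks out 8 mm below the bar's underside, at the limit 0.048 it sticks out 56 mm (the bar's top is then 25 mm below the knob's centre). Starts between 0.002 and 0.012. With the bar flat on a rim and the tip on the bottom, the bore's depth is this value + 0.008
- bore_a (a point): centre of the mouth of the first of three like damper cylinders, in the plane of its flat rim, 75 mm above the bench; z axis up. Upright aluminium cylinder, outside 30 mm, bore 13 mm diameter without chamfer, white ribbed collar, fixed in a heavy black rack that does not move; the three stand 65 mm apart in a row along this point's y axis
- bore_b (a point): the same for the second (middle) cylinder. The bottom of each bore is a black piston, not listed, on a stiff pad (gives 1 mm at 10 N, 2 mm at most): in two of the cylinders it lies 22 to 28 mm below the rim, in the third 34 to 46 mm; which one is the deep one changes from time to time
- bore_c (a point): the same for the third cylinder. (A piston pressed down springs back when let go and lifts the whole gauge by as much.)
- wheel: loose buggy wheel lying flat, black tyre 100 mm across, 42 mm tall, green rim; origin at the centre of its underside. Leave alone
- jar: loose small glass jar with blue lid, 48 mm across, 62 mm tall; origin at the centre of its underside. Leave alone
- driver: loose screwdriver with red handle lying on the bench, 180 mm long, origin near its middle. Leave alone
- collar: loose blue plastic ring, 38 mm across, 10 mm tall; origin at the centre of its underside. Leave alone

How it is judged (in metres and radians):
On the way, in this order (a step that is already met when the one before it is completed fails the run):
1. the gauge is lifted clear of its stand (rod tip more than 60 mm above the bench) (height (world z) of rod_tip above 0.06 m), for 0.1 s.
2. the rod tip is on the bottom of the deep bore (within 1.2 mm) (horizontal distance between rod_tip and piston_low below 0.005 m and z of rod_tip in the frame of piston_low below 0.0112 m), for 0.2 s.
At the end, for the whole second after the job is handed in: the gauge stands by itself on the damper with the deep piston: rod tip within 1.2 mm of that piston, bar flat on the rim (within 2 mm, tilt under 0.06 rad), let go of and at rest (all of step 2 and z of bar_foot in the frame of bore_a between -0.002 and 0.002 m and angle between bar_foot's own z axis and vertical below 0.06 rad and contact force between the fingers and bar below 0.05 N and linear speed of bar below 0.01 m/s and velocity of joint rod below 0.003 m/s); the robot touches nothing.
It fails at once if the rod is pressed or struck with more than 18 N (contact force between rod_c0 and anything else above 18 N).
It fails at once if the wheel is shifted by more than 15 mm (distance of wheel from where it was at the start of the episode above 0.015 m).
It fails at once if the jar is shifted by more than 15 mm (distance of jar from where it was at the start of the episode above 0.015 m).
It fails at once if the driver is shifted by more than 15 mm (distance of driver from where it was at the start of the episode above 0.015 m).
It fails at once if the collar is shifted by more than 15 mm (distance of collar from where it was at the start of the episode above 0.015 m).
It also fails if it takes over 54 s, if anything falls off the work surface, if the arm or the gripper's body presses on something with over 40 N, if the wrist force passes 120 N, or if a joint passes its speed limit or range.

ROBOT

A 6-joint arm with a two-finger parallel gripper is mounted at the origin on the work surface. World frame = base frame: x ahead of the robot, y to its left, z up, the work surface at z = 0. Lengths are in m, angles in degrees, forces in N, time in s.
With the tool pointing down it reaches from about 0.25 to 0.725 m from the base axis. Payload 4 kg.
Tool frame: the origin (TCP) lies between the finger pads; the fingertips stand 8 mm ahead of it and the grasp point (between the pads) lies 11 mm behind it; z points along the fingers, y is the direction in which the jaws open and shut (so a half turn about z gives the same grasp; the last joint's range is limited). The gripper opens to 85 mm and grips with 20 to 120 N. Pads are 22 mm wide; open, the fingers measure 114 mm over their backs; the gripper's body (76 mm by 85 mm) begins 54 mm behind the grasp point. The pads swing forward as they close: fully open they stand 13 mm farther back than shut.
Start: joints at [75.344, 13.785, 0.286, 76.501, 0, 90], TCP at [0.127, 0.484, 0.215] pointing down, gripper open.
Joint ranges: [-155.79, 155.79], [-60.16, 107.12], [-62.33, 73.08], [-114, 123.19], [-81.49, 82.49], [-180, 180]. Speed limits (degrees/s): [159.86, 159.86, 180, 180, 180, 180].

INTERFACE

Orientations are given as a 3x3 rotation matrix whose columns are the frame's x, y, z axes.
In Python, from bench import bot, grab_frame, ticket, nets gives the robot as it stands. The module is installed in compiled form; this text tells all that it offers.
- The arm moves only by the tool move_arm, never from a script. Its argument "increments" is a list of rows, each a list of 7 numbers: the shift along the tool's x, y, z each as a share of 0.1 m, from -1 to 1, then the turn, a rotation vector about the tool's x, y, z each as a share of pi rad, from -1 to 1, then the opening, from 0 (shut) to 1 (fully open). In form: [[tx, ty, tz, wx, wy, wz, fingers], ...]. A call has 1 to 10 rows; each row is the pose to reach, as a shift and turn from the pose measured when the call began, along the tool's axes at that moment, turning the shorter way round; what a row does not reach only later rows make up. A row lasts 1/8 s, in which the tool goes at most 62.5 mm and 10.7 degrees, less where a joint would pass 70% of its speed; a pose out of reach is approached as far as the arm can. A call with a number of a shift or a turn outside -1 to 1 is refused whole. A call with a gripper value outside its range is refused whole. The fingers move at their own pace and stop on an object; "force" is the grip in N (left out, the last holds). Time passes only in rows, so rows that repeat a pose let the fingers close. It gives the time, the measured TCP pose, the force and the opening at its end, in the units of the state.
- bot.observe(): the state, without advancing time (a new reading comes with each control period).
- grab_frame(name): name is "side" or "top"; returns a dict with "image" (480x640x3 uint8, red, green, blue), "fx", "fy", "cx", "cy" (pixels), "rvec" (rotation vector, rad) and "tvec" (3), from world to camera coordinates, as OpenCV has them. Camera axes: x right, y down, z forward; pixel columns grow to the right and rows downward; lengths in m; the calibration is good to about 2 mm. A picture is of the moment at which its call begins. There is no depth.
- ticket.close_job(): hands the job in, once; it reports no verdict.
Trained networks look in a picture, given as the dict that the camera call returned (one of the last four; its "shot" number tells which), for a name from the list of things; names that differ only in an ending like _2 or _b are one class to them, and where a whole thing is asked for, a point or a joint stands for the part that bears it (a point fixed in the world has none). Each returns a list of dicts, best first, with "p" (0 to 1); they miss things now and then, are a little off and sometimes report something else, mostly with a low value. They report only what shows in the picture. A call takes as long as a camera call.
- nets.look_for(picture, label): "uv" ([column, row] in pixels, amid what is visible of it).
- nets.silhouettes(picture, label): "pixels" (480x640 bool, what is visible of it) and "uv" ([column, row] in pixels, amid what is visible of it).
- nets.spot_point(picture, label): "uv" ([column, row] in pixels: a listed point, or the origin of a listed thing).
The state is a dict: "clock": time; "qpos": joint angles; "qvel": joint speeds; "joint_efforts": joint torques, N m; "tool_pos": TCP position; "eef_rot": TCP orientation; "ft_force": force on the tool from outside, world axes, zero at the start; "torque": the same for the moment, N m; "width": finger opening in m.
Only numpy, scipy, OpenCV 4.12 (cv2) and the standard library are available. Lean on these libraries where they do the work, as an engineer would, in place of code of your own. Each camera call takes 0.05 s, during which the arm holds its last target. There are 200 camera calls.

## Working session

There is one attempt and no reset: what is moved stays moved. The work goes in short steps, Python scripts to look and compute and a tool call to move; the robot and the scene stay as the last step left them, time stands still between calls to the robot, and variables do not carry over. Pictures are saved under pics/ and viewed, about 8 in all and at most 12, crops included, and the job is handed in when it is done.

Besides the shell and the picture viewer there is one more tool, called as name([rows], argument=value, ...), one row to a line, values as JSON. move_arm: Moves the arm, as the interface text tells. Its arguments: {"type":"object","properties":{"increments":{"type":"array","items":{"type":"array","items":{"type":"number"}}},"force":{"type":"number"}},"required":["increments"]}

```bash
mkdir -p pics; cat > h.py <<'E'
import numpy as np, cv2
from bench import bot, grab_frame, ticket, nets
def P(f):
    R=cv2.Rodrigues(np.array(f["rvec"],float))[0]; t=np.array(f["tvec"],float).reshape(3)
    K=np.array([[f["fx"],0,f["cx"]],[0,f["fy"],f["cy"]],[0,0,1.]])
    return K,R,t
def ray(f,uv):
    K,R,t=P(f); d=R.T@np.linalg.solve(K,[uv[0],uv[1],1]); return -R.T@t,d
def atz(f,uv,z):
    o,d=ray(f,uv); return o+d*(z-o[2])/d[2]
def proj(f,p):
    K,R,t=P(f); q=K@(R@np.array(p,float)+t); return q[:2]/q[2]
def tri(fs,uvs):
    A=np.zeros((3,3));b=np.zeros(3)
    for f,u in zip(fs,uvs):
        o,d=ray(f,u); d=d/np.linalg.norm(d); M=np.eye(3)-np.outer(d,d); A+=M;b+=M@o
    return np.linalg.solve(A,b)
def save(f,n): cv2.imwrite("pics/"+n+".png",f["image"][:,:,::-1])
E
python3 - <<'E'
from h import *
np.set_printoptions(precision=4,suppress=True)
s=grab_frame("side");t=grab_frame("top")
save(s,"s0");save(t,"t0")
o=bot.observe();print(o["tool_pos"],o["eef_rot"],o["ft_force"],o["width"],o["clock"])
for f in(s,t): print(-P(f)[1].T@P(f)[2],P(f)[1][2])
for l in["knob","rod_tip","bar_foot","bore_a","bore_b","bore_c","wheel","jar","driver","collar"]:
    a=nets.spot_point(s,l)[:4];b=nets.spot_point(t,l)[:4]
    print(l,[(np.round(x["uv"],1).tolist(),round(x["p"],2)) for x in a],[(np.round(x["uv"],1).tolist(),round(x["p"],2)) for x in b])
    if a and b: print("  ",tri([s,t],[a[0]["uv"],b[0]["uv"]]), [atz(t,x["uv"],.075) for x in b] if "bore" in l else "")
E
```

```text
[0.1264 0.4832 0.2143] [[-0.9675  0.253  -0.0004]
 [ 0.253   0.9675 -0.0018]
 [-0.     -0.0018 -1.    ]] [-0.3093 -0.05    0.0816] 0.0854142056674948 0.1
[ 0.1993 -0.4534  0.5815] [ 0.5123  0.5803 -0.6331]
[ 0.4303 -0.0395  1.2553] [ 0.1096  0.0076 -0.9939]
knob [([442.8, 328.6], 0.97), ([302.5, 237.1], 0.24)] [([456.4, 206.7], 0.68)]
   [ 0.5919 -0.2648  0.1081] 
rod_tip [([429.5, 367.7], 0.95)] [([320.7, 218.3], 0.5)]
   [ 0.6698 -0.099  -0.1839] 
bar_foot [([431.3, 361.9], 0.81)] [([444.8, 216.7], 0.58)]
   [ 0.5862 -0.2592  0.0313] 
bore_a [([300.2, 239.2], 0.87), ([323.6, 259.9], 0.82), ([282.9, 222.1], 0.81)] [([256.8, 214.2], 0.92), ([289.6, 213.2], 0.83), ([446.4, 217.3], 0.59), ([322.2, 219.4], 0.56)]
   [0.6137 0.1079 0.0319] [array([0.5937, 0.1126, 0.075 ]), array([0.5938, 0.0492, 0.075 ]), array([ 0.5774, -0.2521,  0.075 ]), array([ 0.58  , -0.0134,  0.075 ])]
bore_b [([300.2, 239.2], 0.87), ([323.6, 259.9], 0.82), ([282.9, 222.1], 0.81)] [([256.8, 214.2], 0.92), ([289.6, 213.2], 0.83), ([446.4, 217.3], 0.59), ([322.2, 219.4], 0.56)]
   [0.6137 0.1079 0.0319] [array([0.59
[... 179 characters left out ...]
2), ([282.9, 222.1], 0.81)] [([256.8, 214.2], 0.92), ([289.6, 213.2], 0.83), ([446.4, 217.3], 0.59), ([322.2, 219.4], 0.56)]
   [0.6137 0.1079 0.0319] [array([0.5937, 0.1126, 0.075 ]), array([0.5938, 0.0492, 0.075 ]), array([ 0.5774, -0.2521,  0.075 ]), array([ 0.58  , -0.0134,  0.075 ])]
wheel [([407.9, 249.6], 0.87)] [([333.4, 122.4], 0.69), ([444.0, 159.8], 0.45)]
   [ 0.7949 -0.0427  0.0011] 
jar [([471.3, 334.7], 0.61)] [([441.4, 161.0], 0.74)]
   [ 0.704  -0.2608  0.0015] 
driver [([194.2, 320.1], 0.6)] [([284.4, 332.7], 0.91)]
   [0.3657 0.0679 0.0099] 
collar [([263.2, 389.3], 0.91), ([195.4, 316.8], 0.57)] [([377.0, 321.4], 0.69), ([455.9, 205.8], 0.22)]
   [ 0.3805 -0.1166  0.0035]
```

View pics/s0.png

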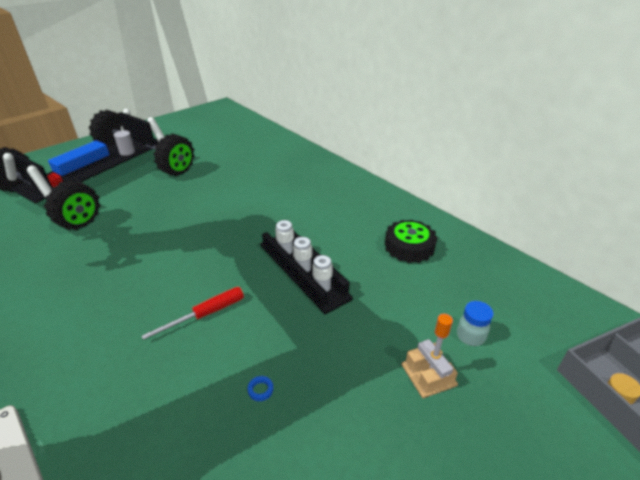

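View pics/t0.png

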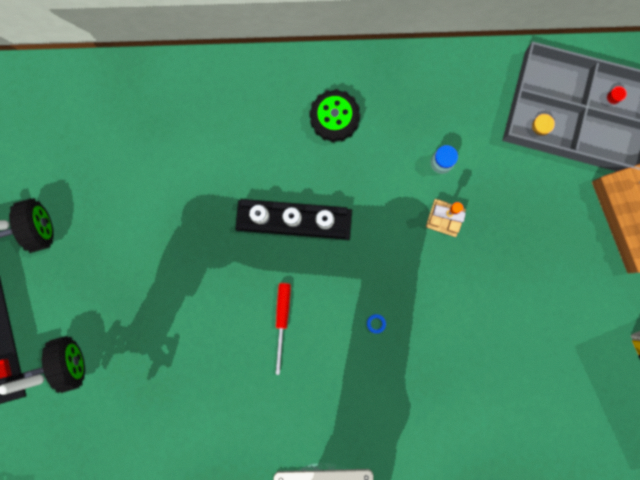

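```bash
python3 - <<'E'
import cv2
a=cv2.imread("pics/s0.png")[210:310,260:360];b=cv2.imread("pics/t0.png")[180:250,230:350]
c=cv2.imread("pics/t0.png")[150:240,410:490]
r=lambda x:cv2.resize(x,(390,290),interpolation=3)
cv2.imwrite("pics/crop.png",cv2.vconcat([cv2.hconcat([cv2.resize(a,(400,300)),cv2.resize(b,(400,300))]),cv2.hconcat([cv2.resize(c,(400,300)),cv2.resize(cv2.imread("pics/s0.png")[300:390,390:490],(400,300))])]))
E
```

```text
(no output)
```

View pics/crop.png

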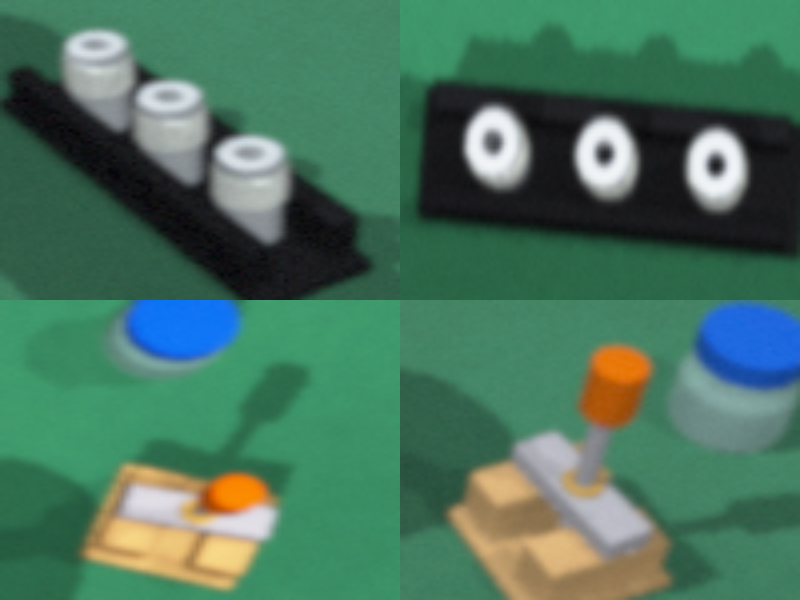

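Side view: knob near (443,328), dampers with mouths at (284,221), (302,234), (322,248). Top view: mouths at (258,213), (291,216), (325,218), knob at (457,209). The networks' top-view bore points 2 and 3 look slightly off, so I'll use the points I read from the crops.

```bash
python3 - <<'E'
from h import *
np.set_printoptions(precision=4,suppress=True)
s=grab_frame("side");t=grab_frame("top")
for a,b in[((284.2,221.2),(257.9,213.4)),((302.5,234.2),(291.5,216.2)),((322.5,248.2),(324.8,218.5))]:
    print(tri([s,t],[a,b]),atz(s,a,.075),atz(t,b,.075))
for f in(s,t):
    m=nets.silhouettes(f,"knob")
    for q in m[:2]: print(q["p"],q["uv"],q["pixels"].sum())
    hsv=cv2.cvtColor(f["image"],cv2.COLOR_RGB2HSV)
    w=cv2.inRange(hsv,(5,200,120),(17,255,255))
    n,_,st,c=cv2.connectedComponentsWithStats(w)
    print([(st[i].tolist(),c[i]) for i in range(1,n) if st[i][4]>30])
E
```

```text
[0.5954 0.1077 0.0868] [0.607  0.1199 0.075 ] [0.5952 0.1104 0.075 ]
[0.5871 0.0425 0.0973] [0.6074 0.064  0.075 ] [0.5879 0.0457 0.075 ]
[ 0.5796 -0.0206  0.1078] [0.6083 0.0079 0.075 ] [ 0.5816 -0.0184  0.075 ]
0.62 [211.5, 303.7] 884
0.58 [440.6, 327.8] 387
[([436, 315, 16, 22, 251], array([443.2032, 325.255 ]))]
0.43 [455.1, 210.3] 128
[([451, 202, 12, 11, 100], array([456.2 , 207.31]))]
```

```bash
python3 - <<'E'
from h import *
np.set_printoptions(precision=4,suppress=True)
s=grab_frame("side");t=grab_frame("top")
L=[]
for a,b in[((284.2,225),(257.9,213.4)),((302.5,242.3),(291.5,216.2)),((322.5,261),(324.8,218.5))]:
    L.append(atz(t,b,.075)); print(tri([s,t],[a,b]),atz(s,a,.075),L[-1])
print(tri([s,t],[(443.2,325.6),(456.2,207.5)]),tri([s,t],[(442.8,328.6),(456.4,206.7)]))
for z in(.1,.105,.11):print(atz(s,(443.2,325.8),z),atz(t,(456.2,207.5),z))
E
```

```text
[0.5965 0.1092 0.0765] [0.5993 0.1099 0.075 ] [0.5952 0.1104 0.075 ]
[0.5892 0.0445 0.0764] [0.5919 0.045  0.075 ] [0.5879 0.0457 0.075 ]
[ 0.5825 -0.0193  0.0766] [ 0.5849 -0.0186  0.075 ] [ 0.5816 -0.0184  0.075 ]
[ 0.5902 -0.2639  0.1148] [ 0.5919 -0.2648  0.1081]
[ 0.6022 -0.2581  0.1   ] [ 0.5924 -0.2669  0.1   ]
[ 0.598  -0.2601  0.105 ] [ 0.5917 -0.266   0.105 ]
[ 0.5939 -0.2621  0.11  ] [ 0.591 -0.265  0.11 ]
```

move_arm([
  [-1, -0.95, 0, 0, 0, 0, 1],
  [-1, -0.95, 0, 0, 0, 0, 1],
  [-1, -0.95, 0, 0, 0, 0, 1],
])

```text
clock: 1.78
tool_pos: [0.2001, 0.3639, 0.2152]
eef_rot: [[-0.967, 0.256, 0.0], [0.256, 0.967, -0.001], [-0.0, -0.001, -1.0]]
ft_force: [-1.2, 0.3, 0.4]
width: 0.0857
```

move_arm([
  [-1, -0.95, 0, 0, 0, 0, 1],
  [-1, -0.95, 0, 0, 0, 0, 1],
  [-1, -0.95, 0, 0, 0, 0, 1],
])

```text
clock: 2.15
tool_pos: [0.2736, 0.2445, 0.2156]
eef_rot: [[-0.966, 0.26, 0.001], [0.26, 0.966, -0.0], [-0.001, -0.0, -1.0]]
ft_force: [0.1, 0.5, 0.0]
width: 0.0856
```

move_arm([
  [-1, -0.95, 0, 0, 0, 0, 1],
  [-1, -0.95, 0, 0, 0, 0, 1],
  [-1, -0.95, 0, 0, 0, 0, 1],
])

```text
clock: 2.52
tool_pos: [0.3472, 0.1246, 0.216]
eef_rot: [[-0.964, 0.265, 0.002], [0.265, 0.964, -0.0], [-0.002, 0.0, -1.0]]
ft_force: [-0.4, -0.1, -1.2]
width: 0.0856
```

move_arm([
  [-1, -0.95, 0, 0, 0, 0, 1],
  [-1, -0.95, 0, 0, 0, 0, 1],
  [-1, -0.95, 0, 0, 0, 0, 1],
])

```text
clock: 2.9
tool_pos: [0.4204, 0.0043, 0.2162]
eef_rot: [[-0.963, 0.269, 0.003], [0.269, 0.963, -0.0], [-0.003, 0.001, -1.0]]
ft_force: [-0.4, 1.1, 0.5]
width: 0.085
```

move_arm([
  [-1, -0.95, 0, 0, 0, 0, 1],
  [-1, -0.95, 0, 0, 0, 0, 1],
  [-1, -0.95, 0, 0, 0, 0, 1],
])

```text
clock: 3.28
tool_pos: [0.4927, -0.1158, 0.2159]
eef_rot: [[-0.962, 0.272, 0.003], [0.272, 0.962, 0.0], [-0.003, 0.001, -1.0]]
ft_force: [-0.5, 0.5, 0.4]
width: 0.0854
```

move_arm([
  [-0.67, -0.58, 0, 0, 0, 0, 1],
  [-0.67, -0.58, 0, 0, 0, 0, 1],
])

```text
clock: 3.52
tool_pos: [0.5426, -0.1901, 0.2156]
eef_rot: [[-0.962, 0.271, 0.003], [0.271, 0.962, 0.001], [-0.003, 0.002, -1.0]]
ft_force: [0.3, 0.4, 0.1]
width: 0.0857
```

move_arm([
  [-0.67, -0.58, 0, 0, 0, -0.088, 1],
  [-0.67, -0.58, 0, 0, 0, -0.088, 1],
  [-0.67, -0.58, 0, 0, 0, -0.088, 1],
  [-0.67, -0.58, 0, 0, 0, -0.088, 1],
])

```text
clock: 4.03
tool_pos: [0.5911, -0.2622, 0.2155]
eef_rot: [[-1.0, -0.002, 0.002], [-0.002, 1.0, 0.002], [-0.002, 0.002, -1.0]]
ft_force: [0.5, -0.7, 0.6]
width: 0.0855
```

move_arm([
  [0, -0.02, 0.75, 0, 0, 0, 1],
  [0, -0.02, 0.75, 0, 0, 0, 1],
  [0, -0.02, 0.75, 0, 0, 0, 1],
])

```text
clock: 4.4
tool_pos: [0.5907, -0.2627, 0.1406]
eef_rot: [[-1.0, -0.003, 0.001], [-0.003, 1.0, 0.003], [-0.001, 0.003, -1.0]]
ft_force: [-0.0, -0.5, 1.0]
width: 0.0852
```

```bash
python3 - <<'E'
from h import *
s=grab_frame("side");t=grab_frame("top")
p=np.array(bot.observe()["tool_pos"]);print(p,proj(s,p),proj(t,p))
a=s["image"][270:390,380:500];b=t["image"][150:270,390:510]
cv2.imwrite("pics/g1.png",cv2.resize(np.hstack([a,b]),(800,400),interpolation=3)[:,:,::-1])
E
```

```text
[ 0.59269963 -0.26409815  0.14325235] [448.28134653 310.68484196] [459.1547667  203.91779986]
```

View pics/g1.png

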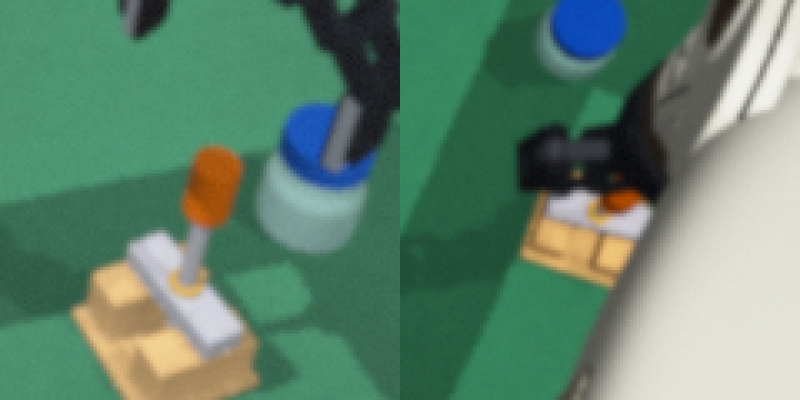

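```bash
python3 - <<'E'
from h import *
s=grab_frame("side");t=grab_frame("top")
for i in range(4):print(bot.observe()["tool_pos"]); grab_frame("side") if i<3 else 0
for z in(.11,.15,.165,.18): 
    print(z,[(proj(f,(.5915,-.2632+d,z)).round(1)) for f in(s,t) for d in (-.043,0,.043)])
hsv=cv2.cvtColor(s["image"],cv2.COLOR_RGB2HSV);w=cv2.inRange(hsv,(5,180,80),(17,255,255))
n,_,st,c=cv2.connectedComponentsWithStats(w);print([(st[i].tolist(),c[i]) for i in range(1,n) if st[i][4]>50])
E
```

```text
[ 0.59291684 -0.26450672  0.14343804]
[ 0.59272554 -0.26450956  0.14307321]
[ 0.59246277 -0.26449212  0.14262214]
[ 0.59213907 -0.26440188  0.14215329]
0.11 [array([469.3, 345.9]), array([442.8, 327.1]), array([418.4, 309.8]), array([478.3, 206.6]), array([455.2, 207.2]), array([432.2, 207.9])]
0.15 [array([476.1, 326.1]), array([448.1, 307.3]), array([422.4, 290. ]), array([483.3, 203.4]), array([459.4, 204. ]), array([435.6, 204.7])]
0.165 [array([478.8, 318.1]), array([450.2, 299.4]), array([424.1, 282.2]), array([485.3, 202.1]), array([461.1, 202.8]), array([436.9, 203.4])]
0.18 [array([481.5, 309.9]), array([452.4, 291.2]), array([425.7, 274.1]), array([487.3, 200.8]), array([462.8, 201.5]), array([438.2, 202.2])]
[([435, 315, 17, 23, 276], array([443.20652174, 325.64130435]))]
```

move_arm([
  [0, 0, 0.2, 0, 0, 0, 1],
  [0, 0, 0.4, 0, 0, 0, 1],
  [0, 0, 0.41, 0, 0, 0, 1],
  [0, 0, 0.41, 0, 0, 0, 0.5],
  [0, 0, 0.41, 0, 0, 0, 0.1],
  [0, 0, 0.41, 0, 0, 0, 0],
  [0, 0, 0.41, 0, 0, 0, 0],
  [0, 0, 0.41, 0, 0, 0, 0],
], force=40)

```text
clock: 5.75
tool_pos: [0.5927, -0.2643, 0.1017]
eef_rot: [[-1.0, -0.003, 0.006], [-0.003, 1.0, 0.001], [-0.006, 0.001, -1.0]]
ft_force: [-0.2, 1.1, 2.1]
width: 0.0175
```

move_arm([
  [0, 0, 0, 0, 0, 0, 0],
  [0, 0, -0.3, 0, 0, 0, 0],
  [0, 0, -0.6, 0, 0, 0, 0],
  [0, 0, -0.95, 0, 0, 0, 0],
  [0, 0, -0.95, 0, 0, 0, 0],
  [0, 0, -0.95, 0, 0, 0, 0],
])

```text
clock: 6.5
tool_pos: [0.5915, -0.2642, 0.1952]
eef_rot: [[-1.0, -0.002, 0.004], [-0.002, 1.0, 0.002], [-0.004, 0.002, -1.0]]
ft_force: [-0.0, 0.2, -1.8]
width: 0.0179
```

```bash
python3 - <<'E'
from h import *
s=grab_frame("side")
o=bot.observe();print(o["tool_pos"],o["width"],o["ft_force"],o["eef_rot"])
a=s["image"][220:370,380:530]
cv2.imwrite("pics/g2.png",cv2.resize(a,(600,600),interpolation=3)[:,:,::-1])
E
```

```text
[ 0.59114882 -0.26400989  0.19459566] 0.018083445125184772 [-0.2918898   0.38653539 -1.85106063] [[-0.99999363 -0.00250802  0.00254013]
 [-0.00250259  0.99999458  0.002138  ]
 [-0.00254548  0.00213163 -0.99999449]]
```

View pics/g2.png

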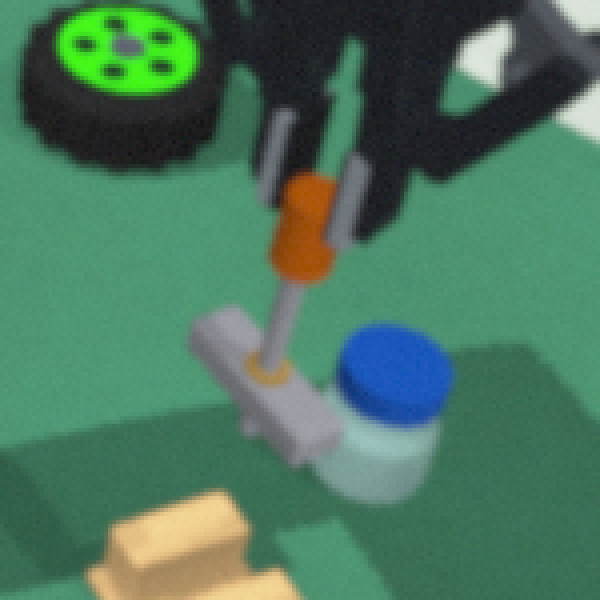

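Lifted clear: knob at crop (305,228), bar at (268,380), stub of tip near (250,428). The knob extends toward the camera past the pads, so it looks off-centre in x. I'll measure the offset.

```bash
python3 - <<'E'
from h import *
np.set_printoptions(precision=4,suppress=True)
s=grab_frame("side");t=grab_frame("top")
for l in("knob","rod_tip","bar_foot"):
  for f in(s,t): print(l,[(np.round(x["uv"],1).tolist(),round(x["p"],2)) for x in nets.spot_point(f,l)[:3]])
hsv=cv2.cvtColor(s["image"],cv2.COLOR_RGB2HSV);w=cv2.inRange(hsv,(5,180,80),(17,255,255))
n,_,st,c=cv2.connectedComponentsWithStats(w);print([(st[i].tolist(),c[i]) for i in range(1,n) if st[i][4]>50])
p=np.array(bot.observe()["tool_pos"]);print(p)
for dx in(0,-.005,-.01):
  print(dx,[proj(s,p+[dx,0,z]).round(1) for z in(.026,.011,-.004,-.084)])
b=t["image"][150:250,400:520]
a=s["image"][255:345,420:480]
cv2.imwrite("pics/g3.png",np.hstack([cv2.resize(a,(400,600),interpolation=3),cv2.resize(b,(400,333),interpolation=3,dst=None) if 0 else cv2.copyMakeBorder(cv2.resize(b,(400,333)),0,267,0,0,0)])[:,:,::-1])
E
```

```text
knob [([457.5, 278.8], 0.87)]
knob [([464.6, 199.6], 0.54)]
rod_tip [([441.9, 327.2], 0.59)]
rod_tip []
bar_foot [([443.0, 318.9], 0.75)]
bar_foot [([455.0, 207.6], 0.8)]
[([448, 264, 15, 26, 293], array([455.1195, 276.9181]))]
[ 0.592  -0.2643  0.1963]
0 [array([460., 267.]), array([457.6, 275.9]), array([455.3, 284.6]), array([444. , 326.3])]
-0.005 [array([457.6, 268.8]), array([455.2, 277.8]), array([452.9, 286.4]), array([441.8, 328.1])]
-0.01 [array([455.1, 270.6]), array([452.8, 279.6]), array([450.5, 288.3]), array([439.6, 330. ])]
```

View pics/g3.png

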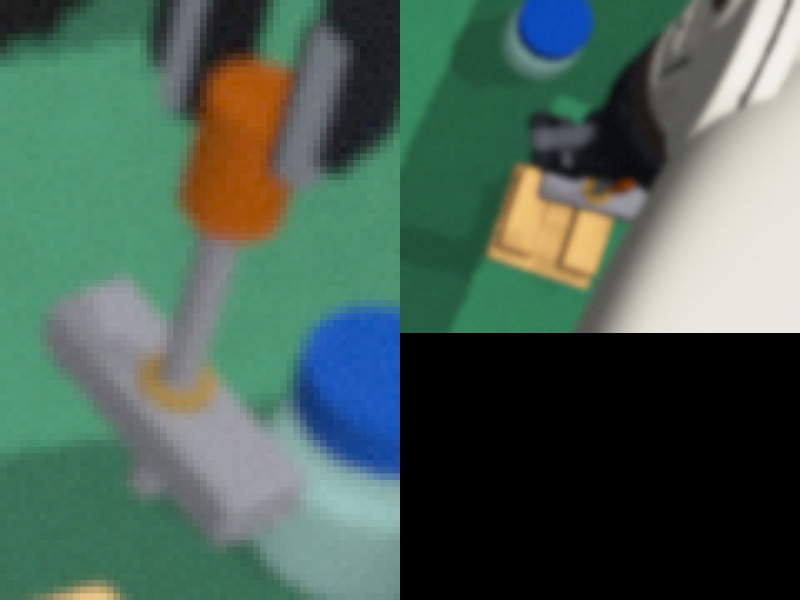

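move_arm([
  [0.03, 0.5, 0, 0, 0, 0, 0],
  [0.03, 1, 0, 0, 0, 0, 0],
  [0.03, 1, 0, 0, 0, 0, 0],
])

```text
clock: 7.32
tool_pos: [0.5888, -0.1609, 0.1968]
eef_rot: [[-1.0, -0.008, 0.005], [-0.008, 1.0, 0.002], [-0.005, 0.002, -1.0]]
ft_force: [-0.5, -0.9, -2.1]
width: 0.0176
```

move_arm([
  [0.03, 0.5, 0, 0, 0, 0, 0],
  [0.03, 1, 0, 0, 0, 0, 0],
  [0.03, 1, 0, 0, 0, 0, 0],
])

```text
clock: 7.7
tool_pos: [0.5852, -0.0583, 0.1973]
eef_rot: [[-1.0, -0.012, 0.006], [-0.012, 1.0, 0.002], [-0.006, 0.002, -1.0]]
ft_force: [0.9, -0.4, -1.0]
width: 0.0175
```

move_arm([
  [0, 0.43, 0, 0, 0, 0, 0],
  [0, 0.43, 0.2, 0, 0, 0, 0],
  [0, 0.43, 0.2, 0, 0, 0, 0],
  [0, 0.43, 0.2, 0, 0, 0, 0],
])

```text
clock: 8.2
tool_pos: [0.5851, -0.0165, 0.1777]
eef_rot: [[-1.0, -0.01, 0.006], [-0.01, 1.0, 0.002], [-0.006, 0.002, -1.0]]
ft_force: [0.0, -0.0, -1.1]
width: 0.0178
```

```bash
python3 - <<'E'
from h import *
np.set_printoptions(precision=4,suppress=True)
s=grab_frame("side");t=grab_frame("top")
o=bot.observe();p=np.array(o["tool_pos"]);print(p,o["ft_force"],o["width"])
for l in("knob","rod_tip","bar_foot","bore_c"):
  for f in(s,t): print(l,[(np.round(x["uv"],1).tolist(),round(x["p"],2)) for x in nets.spot_point(f,l)[:4]])
for dx in(0,-.005): print(dx,[proj(s,p+[dx,0,z]).round(1) for z in(.026,.011,-.004,-.084)])
b=t["image"][160:280,250:370]
a=s["image"][180:300,260:380]
cv2.imwrite("pics/b1.png",np.hstack([cv2.resize(x,(400,400),interpolation=3) for x in(a,b)])[:,:,::-1])
E
```

```text
[ 0.5854 -0.0163  0.1781] [-0.0301 -0.3766 -1.328 ] 0.017916137273189775
knob [([322.0, 208.9], 0.84)]
knob []
rod_tip [([468.9, 335.4], 0.38)]
rod_tip []
bar_foot [([321.5, 244.9], 0.78)]
bar_foot []
bore_c [([283.0, 222.7], 0.87), ([299.9, 236.3], 0.86), ([323.7, 261.1], 0.63)]
bore_c [([255.3, 212.7], 0.94)]
0 [array([322. , 198.1]), array([322. , 206.1]), array([322. , 213.8]), array([321.9, 251.9])]
-0.005 [array([319.6, 199.2]), array([319.6, 207.2]), array([319.6, 215. ]), array([319.7, 253.1])]
```

View pics/b1.png

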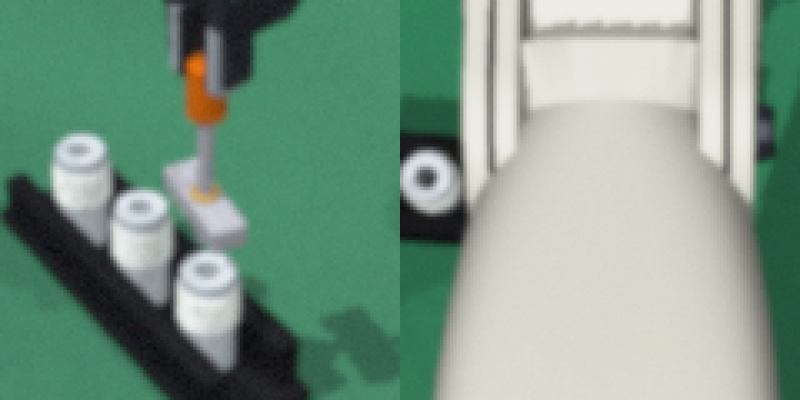

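Rod column about 321.8, mouth c at (322.4,261); the tip is hidden behind the bar. A small correction is needed in −x and −y, then I descend gently.

move_arm([
  [0.014, -0.029, 0, 0, 0, 0, 0],
  [0.014, -0.029, 0.1, 0, 0, 0, 0],
  [0.014, -0.029, 0.1, 0, 0, 0, 0],
  [0.014, -0.029, 0.1, 0, 0, 0, 0],
])

```text
clock: 9.2
tool_pos: [0.5833, -0.0181, 0.1671]
eef_rot: [[-1.0, -0.012, 0.005], [-0.012, 1.0, 0.002], [-0.005, 0.002, -1.0]]
ft_force: [0.7, -0.3, -2.7]
width: 0.0179
```

move_arm([
  [0, 0, 0.02, 0, 0, 0, 0],
  [0, 0, 0.04, 0, 0, 0, 0],
  [0, 0, 0.04, 0, 0, 0, 0],
])

```text
clock: 9.57
tool_pos: [0.5832, -0.0181, 0.1629]
eef_rot: [[-1.0, -0.012, 0.005], [-0.012, 1.0, 0.002], [-0.005, 0.002, -1.0]]
ft_force: [-0.2, -0.7, -1.4]
width: 0.0175
```

move_arm([
  [0, 0, 0.02, 0, 0, 0, 0],
  [0, 0, 0.03, 0, 0, 0, 0],
  [0, 0, 0.03, 0, 0, 0, 0],
])

```text
clock: 9.95
tool_pos: [0.5831, -0.0181, 0.1598]
eef_rot: [[-1.0, -0.012, 0.004], [-0.012, 1.0, 0.002], [-0.004, 0.002, -1.0]]
ft_force: [0.1, -0.0, -1.2]
width: 0.0175
```

move_arm([
  [-0.008, -0.011, 0, 0, 0, 0, 0],
  [-0.008, -0.011, 0, 0, 0, 0, 0],
])

```text
clock: 10.2
tool_pos: [0.584, -0.0193, 0.1598]
eef_rot: [[-1.0, -0.012, 0.005], [-0.012, 1.0, 0.002], [-0.005, 0.002, -1.0]]
ft_force: [-0.1, 0.6, -0.5]
width: 0.0178
```

```bash
python3 - <<'E'
from h import *
s=grab_frame("side")
o=bot.observe();print(o["tool_pos"],o["ft_force"])
a=s["image"][195:285,280:370]
cv2.imwrite("pics/b2.png",cv2.resize(a,(600,600),interpolation=3)[:,:,::-1])
E
```

```text
[ 0.58401625 -0.01924586  0.15979309] [ 0.44434846  0.10774435 -2.14716947]
```

View pics/b2.png

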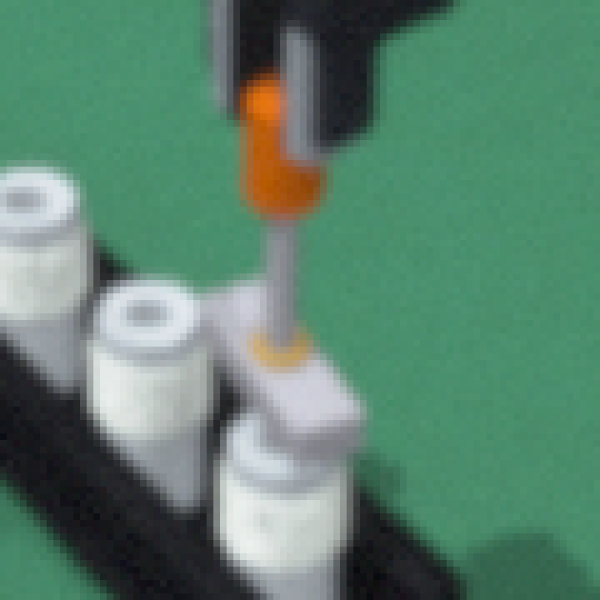

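Rod column ≈322.6 against mouth 322.4: well aligned. Lowering gently.

move_arm([
  [0, 0, 0.01, 0, 0, 0, 0],
  [0, 0, 0.02, 0, 0, 0, 0],
  [0, 0, 0.03, 0, 0, 0, 0],
])

```text
clock: 10.62
tool_pos: [0.584, -0.0192, 0.1567]
eef_rot: [[-1.0, -0.012, 0.004], [-0.012, 1.0, 0.002], [-0.004, 0.002, -1.0]]
ft_force: [-1.1, 0.3, -1.3]
width: 0.0176
```

move_arm([
  [0, 0, 0.01, 0, 0, 0, 0],
  [0, 0, 0.02, 0, 0, 0, 0],
  [0, 0, 0.03, 0, 0, 0, 0],
])

```text
clock: 11.0
tool_pos: [0.584, -0.0192, 0.1536]
eef_rot: [[-1.0, -0.012, 0.004], [-0.012, 1.0, 0.002], [-0.004, 0.002, -1.0]]
ft_force: [-0.5, 0.7, -1.4]
width: 0.0178
```

move_arm([
  [0, 0, 0.01, 0, 0, 0, 0],
  [0, 0, 0.02, 0, 0, 0, 0],
  [0, 0, 0.03, 0, 0, 0, 0],
])

```text
clock: 11.38
tool_pos: [0.584, -0.0192, 0.1505]
eef_rot: [[-1.0, -0.012, 0.004], [-0.012, 1.0, 0.002], [-0.005, 0.002, -1.0]]
ft_force: [-0.1, -0.0, -1.6]
width: 0.0175
```

move_arm([
  [0, 0, 0.01, 0, 0, 0, 0],
  [0, 0, 0.02, 0, 0, 0, 0],
  [0, 0, 0.03, 0, 0, 0, 0],
])

```text
clock: 11.75
tool_pos: [0.584, -0.0192, 0.1475]
eef_rot: [[-1.0, -0.012, 0.004], [-0.012, 1.0, 0.002], [-0.004, 0.002, -1.0]]
ft_force: [-0.4, 0.2, -1.2]
width: 0.0178
```

move_arm([
  [0, 0, 0.01, 0, 0, 0, 0],
  [0, 0, 0.02, 0, 0, 0, 0],
  [0, 0, 0.03, 0, 0, 0, 0],
])

```text
clock: 12.12
tool_pos: [0.584, -0.0192, 0.1444]
eef_rot: [[-1.0, -0.012, 0.004], [-0.012, 1.0, 0.002], [-0.005, 0.002, -1.0]]
ft_force: [-0.5, 0.3, -0.5]
width: 0.0174
```

move_arm([
  [0, 0, 0.01, 0, 0, 0, 0],
  [0, 0, 0.02, 0, 0, 0, 0],
  [0, 0, 0.02, 0, 0, 0, 0],
])

```text
clock: 12.5
tool_pos: [0.5841, -0.0191, 0.1425]
eef_rot: [[-1.0, -0.012, 0.005], [-0.012, 1.0, 0.002], [-0.005, 0.002, -1.0]]
ft_force: [0.1, -0.6, -1.0]
width: 0.0177
```

move_arm([
  [0, 0, 0.01, 0, 0, 0, 0],
  [0, 0, 0.02, 0, 0, 0, 0],
  [0, 0, 0.02, 0, 0, 0, 0],
])

```text
clock: 12.88
tool_pos: [0.5843, -0.0191, 0.1408]
eef_rot: [[-1.0, -0.012, 0.005], [-0.012, 1.0, 0.002], [-0.005, 0.002, -1.0]]
ft_force: [-0.2, 0.3, 2.7]
width: 0.0176
```

move_arm([
  [0, 0, 0.01, 0, 0, 0, 0],
  [0, 0, 0.015, 0, 0, 0, 0],
  [0, 0, 0.015, 0, 0, 0, 0],
])

```text
clock: 13.25
tool_pos: [0.5843, -0.0191, 0.1393]
eef_rot: [[-1.0, -0.012, 0.005], [-0.012, 1.0, 0.002], [-0.005, 0.002, -1.0]]
ft_force: [-0.7, 0.6, 2.0]
width: 0.0178
```

Bar is on the rim and the rod is sliding. Continue in small steps.

move_arm([
  [0, 0, 0.01, 0, 0, 0, 0],
  [0, 0, 0.015, 0, 0, 0, 0],
  [0, 0, 0.015, 0, 0, 0, 0],
])

```text
clock: 13.62
tool_pos: [0.5842, -0.0191, 0.1376]
eef_rot: [[-1.0, -0.012, 0.005], [-0.012, 1.0, 0.003], [-0.005, 0.003, -1.0]]
ft_force: [0.5, 0.4, 2.1]
width: 0.0176
```

move_arm([
  [0, 0, 0.01, 0, 0, 0, 0],
  [0, 0, 0.015, 0, 0, 0, 0],
  [0, 0, 0.015, 0, 0, 0, 0],
])

```text
clock: 14.0
tool_pos: [0.5841, -0.019, 0.1359]
eef_rot: [[-1.0, -0.012, 0.005], [-0.012, 1.0, 0.003], [-0.005, 0.003, -1.0]]
ft_force: [-0.4, 0.1, 1.6]
width: 0.0178
```

move_arm([
  [0, 0, 0.01, 0, 0, 0, 0],
  [0, 0, 0.015, 0, 0, 0, 0],
  [0, 0, 0.015, 0, 0, 0, 0],
])

```text
clock: 14.38
tool_pos: [0.5841, -0.019, 0.1344]
eef_rot: [[-1.0, -0.012, 0.005], [-0.012, 1.0, 0.003], [-0.005, 0.003, -1.0]]
ft_force: [0.2, -0.1, 1.0]
width: 0.0177
```

move_arm([
  [0, 0, 0.005, 0, 0, 0, 0],
  [0, 0, 0.01, 0, 0, 0, 0],
  [0, 0, 0.01, 0, 0, 0, 0],
])

```text
clock: 14.75
tool_pos: [0.5843, -0.019, 0.1337]
eef_rot: [[-1.0, -0.012, 0.005], [-0.012, 1.0, 0.003], [-0.005, 0.003, -1.0]]
ft_force: [-0.3, 0.8, 4.4]
width: 0.0178
```

move_arm([
  [0, 0, 0.005, 0, 0, 0, 0],
  [0, 0, 0.01, 0, 0, 0, 0],
  [0, 0, 0.01, 0, 0, 0, 0],
])

```text
clock: 15.12
tool_pos: [0.5848, -0.019, 0.1334]
eef_rot: [[-1.0, -0.012, 0.007], [-0.012, 1.0, 0.003], [-0.007, 0.003, -1.0]]
ft_force: [-0.7, 1.1, 6.2]
width: 0.0181
```

move_arm([
  [0, 0, 0.005, 0, 0, 0, 0],
  [0, 0, 0.01, 0, 0, 0, 0],
  [0, 0, 0.01, 0, 0, 0, 0],
])

```text
clock: 15.5
tool_pos: [0.5854, -0.019, 0.1334]
eef_rot: [[-1.0, -0.012, 0.008], [-0.012, 1.0, 0.003], [-0.008, 0.003, -1.0]]
ft_force: [-1.8, 0.4, 6.1]
width: 0.0177
```

Bottom felt about 25 mm below the rim in c (the rod slid only about 8 mm through the bar), so it's shallow. On to b.

move_arm([
  [0.01, 0, -0.05, 0, 0, 0, 0],
  [0.01, 0, -0.25, 0, 0, 0, 0],
  [0.01, 0, -0.45, 0, 0, 0, 0],
  [0.01, 0, -0.45, 0, 0, 0, 0],
])

```text
clock: 16.0
tool_pos: [0.5847, -0.0193, 0.1791]
eef_rot: [[-1.0, -0.012, 0.01], [-0.012, 1.0, 0.002], [-0.01, 0.002, -1.0]]
ft_force: [-0.3, -0.0, -1.2]
width: 0.018
```

move_arm([
  [-0.075, 0.3, 0, 0, 0, 0, 0],
  [-0.075, 0.645, 0, 0, 0, 0, 0],
  [-0.075, 0.645, 0, 0, 0, 0, 0],
  [-0.075, 0.645, 0, 0, 0, 0, 0],
])

```text
clock: 16.5
tool_pos: [0.5907, 0.045, 0.178]
eef_rot: [[-1.0, -0.012, 0.008], [-0.012, 1.0, 0.002], [-0.008, 0.001, -1.0]]
ft_force: [-0.3, -0.7, -1.0]
width: 0.018
```

```bash
python3 - <<'E'
from h import *
s=grab_frame("side")
o=bot.observe();print(o["tool_pos"],o["ft_force"],o["eef_rot"])
print([(np.round(x["uv"],1).tolist(),round(x["p"],2)) for x in nets.spot_point(s,"rod_tip")[:2]])
p=o["tool_pos"];print(proj(s,p+np.array([-.002,0,-.084])),proj(s,p+np.array([-.002,0,-.104])))
a=s["image"][170:270,255:355]
cv2.imwrite("pics/b3.png",cv2.resize(a,(600,600),interpolation=3)[:,:,::-1])
E
```

```text
[0.59084909 0.04463074 0.17833543] [-0.01300309 -0.43440283 -1.79926659] [[-0.99989612 -0.01155406  0.00861688]
 [-0.01154001  0.999932    0.00167834]
 [-0.00863569  0.00157872 -0.99996147]]
[]
[301.06989149 234.75729375] [301.3724798 243.3608931]
```

View pics/b3.png

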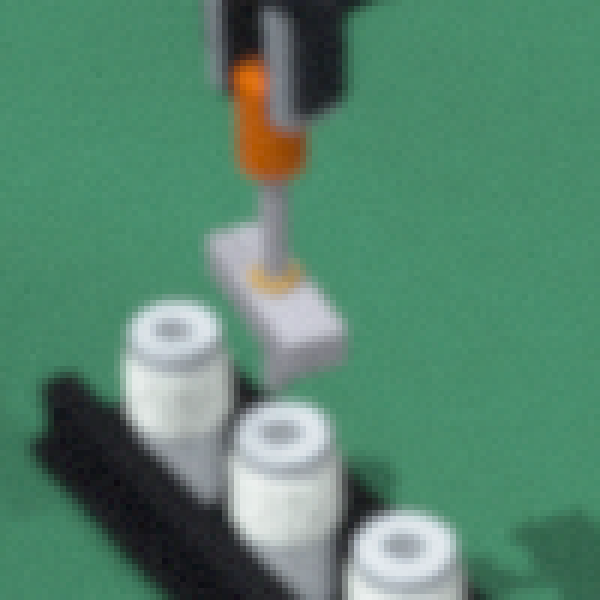

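Tip at (301.7,232.5), mouth b at (302,241.8): aligned. Descending.

move_arm([
  [0, 0.003, 0.1, 0, 0, 0, 0],
  [0, 0.003, 0.16, 0, 0, 0, 0],
  [0, 0.003, 0.16, 0, 0, 0, 0],
])

```text
clock: 16.98
tool_pos: [0.5904, 0.0444, 0.1615]
eef_rot: [[-1.0, -0.011, 0.007], [-0.011, 1.0, 0.002], [-0.007, 0.002, -1.0]]
ft_force: [-0.5, 0.7, -1.1]
width: 0.0178
```

move_arm([
  [0, 0, 0.01, 0, 0, 0, 0],
  [0, 0, 0.02, 0, 0, 0, 0],
  [0, 0, 0.03, 0, 0, 0, 0],
])

```text
clock: 17.35
tool_pos: [0.5906, 0.0444, 0.1586]
eef_rot: [[-1.0, -0.011, 0.007], [-0.011, 1.0, 0.002], [-0.007, 0.002, -1.0]]
ft_force: [0.5, -0.1, -1.4]
width: 0.0176
```

move_arm([
  [0, 0, 0.01, 0, 0, 0, 0],
  [0, 0, 0.02, 0, 0, 0, 0],
  [0, 0, 0.03, 0, 0, 0, 0],
])

```text
clock: 17.73
tool_pos: [0.5906, 0.0445, 0.1555]
eef_rot: [[-1.0, -0.011, 0.007], [-0.011, 1.0, 0.002], [-0.007, 0.002, -1.0]]
ft_force: [0.3, 0.7, -1.3]
width: 0.0175
```

move_arm([
  [0, 0, 0.01, 0, 0, 0, 0],
  [0, 0, 0.02, 0, 0, 0, 0],
  [0, 0, 0.03, 0, 0, 0, 0],
])

```text
clock: 18.1
tool_pos: [0.5906, 0.0445, 0.1524]
eef_rot: [[-1.0, -0.011, 0.007], [-0.011, 1.0, 0.002], [-0.007, 0.002, -1.0]]
ft_force: [0.1, -0.3, -0.7]
width: 0.0177
```

move_arm([
  [0, 0.005, 0.02, 0, 0, 0, 0],
  [0, 0.005, 0.04, 0, 0, 0, 0],
  [0, 0.005, 0.06, 0, 0, 0, 0],
  [0, 0.005, 0.08, 0, 0, 0, 0],
  [0, 0.005, 0.1, 0, 0, 0, 0],
  [0, 0.005, 0.1, 0, 0, 0, 0],
])

```text
clock: 18.85
tool_pos: [0.5906, 0.045, 0.1421]
eef_rot: [[-1.0, -0.011, 0.007], [-0.011, 1.0, 0.002], [-0.007, 0.002, -1.0]]
ft_force: [-0.4, 0.5, -1.8]
width: 0.018
```

move_arm([
  [0, 0, 0.01, 0, 0, 0, 0],
  [0, 0, 0.025, 0, 0, 0, 0],
  [0, 0, 0.025, 0, 0, 0, 0],
])

```text
clock: 19.23
tool_pos: [0.5905, 0.045, 0.1395]
eef_rot: [[-1.0, -0.011, 0.007], [-0.011, 1.0, 0.002], [-0.007, 0.002, -1.0]]
ft_force: [0.8, -0.8, -1.3]
width: 0.0177
```

move_arm([
  [0, 0, 0.01, 0, 0, 0, 0],
  [0, 0, 0.02, 0, 0, 0, 0],
  [0, 0, 0.02, 0, 0, 0, 0],
])

```text
clock: 19.6
tool_pos: [0.5904, 0.045, 0.1374]
eef_rot: [[-1.0, -0.011, 0.006], [-0.011, 1.0, 0.002], [-0.006, 0.002, -1.0]]
ft_force: [0.2, 0.3, -1.5]
width: 0.0177
```

move_arm([
  [0, 0, 0.01, 0, 0, 0, 0],
  [0, 0, 0.015, 0, 0, 0, 0],
  [0, 0, 0.015, 0, 0, 0, 0],
])

```text
clock: 19.98
tool_pos: [0.5904, 0.045, 0.1358]
eef_rot: [[-1.0, -0.011, 0.006], [-0.011, 1.0, 0.002], [-0.006, 0.002, -1.0]]
ft_force: [0.2, -0.2, -1.4]
width: 0.0182
```

move_arm([
  [0, 0, 0.01, 0, 0, 0, 0],
  [0, 0, 0.015, 0, 0, 0, 0],
  [0, 0, 0.015, 0, 0, 0, 0],
])

```text
clock: 20.35
tool_pos: [0.5904, 0.045, 0.1343]
eef_rot: [[-1.0, -0.011, 0.006], [-0.011, 1.0, 0.002], [-0.006, 0.002, -1.0]]
ft_force: [-0.2, -0.4, -1.7]
width: 0.0178
```

move_arm([
  [0, 0, 0.005, 0, 0, 0, 0],
  [0, 0, 0.01, 0, 0, 0, 0],
  [0, 0, 0.01, 0, 0, 0, 0],
])

```text
clock: 20.72
tool_pos: [0.5905, 0.0451, 0.1334]
eef_rot: [[-1.0, -0.011, 0.007], [-0.011, 1.0, 0.002], [-0.007, 0.002, -1.0]]
ft_force: [-0.2, -0.1, -0.9]
width: 0.0176
```

move_arm([
  [0, 0, 0.005, 0, 0, 0, 0],
  [0, 0, 0.01, 0, 0, 0, 0],
  [0, 0, 0.01, 0, 0, 0, 0],
])

```text
clock: 21.1
tool_pos: [0.5908, 0.0451, 0.1328]
eef_rot: [[-1.0, -0.011, 0.007], [-0.011, 1.0, 0.002], [-0.007, 0.002, -1.0]]
ft_force: [-0.4, 0.2, 2.3]
width: 0.0176
```

move_arm([
  [0, 0, 0.005, 0, 0, 0, 0],
  [0, 0, 0.01, 0, 0, 0, 0],
  [0, 0, 0.01, 0, 0, 0, 0],
])

```text
clock: 21.48
tool_pos: [0.591, 0.0451, 0.1322]
eef_rot: [[-1.0, -0.011, 0.008], [-0.011, 1.0, 0.002], [-0.008, 0.002, -1.0]]
ft_force: [0.4, 0.1, 3.6]
width: 0.0179
```

move_arm([
  [0, 0, 0.005, 0, 0, 0, 0],
  [0, 0, 0.01, 0, 0, 0, 0],
  [0, 0, 0.01, 0, 0, 0, 0],
])

```text
clock: 21.85
tool_pos: [0.5914, 0.0452, 0.1318]
eef_rot: [[-1.0, -0.011, 0.009], [-0.011, 1.0, 0.002], [-0.009, 0.002, -1.0]]
ft_force: [-0.8, -0.4, 5.9]
width: 0.0178
```

move_arm([
  [0, 0, 0.005, 0, 0, 0, 0],
  [0, 0, 0.012, 0, 0, 0, 0],
  [0, 0, 0.012, 0, 0, 0, 0],
])

```text
clock: 22.22
tool_pos: [0.592, 0.0451, 0.1316]
eef_rot: [[-1.0, -0.011, 0.011], [-0.011, 1.0, 0.002], [-0.011, 0.002, -1.0]]
ft_force: [-0.6, 0.1, 7.5]
width: 0.0175
```

Bottom felt in b at about 26 mm, also shallow, so a should be the deep one. Moving there.

move_arm([
  [0.01, 0, -0.05, 0, 0, 0, 0],
  [0.01, 0, -0.25, 0, 0, 0, 0],
  [0.01, 0, -0.47, 0, 0.0015, 0, 0],
  [0.01, 0, -0.47, 0, 0.0015, 0, 0],
])

```text
clock: 22.72
tool_pos: [0.5912, 0.045, 0.1795]
eef_rot: [[-1.0, -0.011, 0.008], [-0.011, 1.0, 0.002], [-0.008, 0.002, -1.0]]
ft_force: [-0.7, 0.0, -1.9]
width: 0.0179
```

move_arm([
  [-0.075, 0.3, 0, 0, 0, 0, 0],
  [-0.075, 0.648, 0, 0, 0, 0, 0],
  [-0.075, 0.648, 0, 0, 0, 0, 0],
  [-0.075, 0.648, 0, 0, 0, 0, 0],
])

```text
clock: 23.22
tool_pos: [0.5971, 0.1095, 0.1781]
eef_rot: [[-1.0, -0.011, 0.006], [-0.011, 1.0, 0.001], [-0.006, 0.001, -1.0]]
ft_force: [-0.5, 0.2, -1.5]
width: 0.0177
```

```bash
python3 - <<'E'
from h import *
s=grab_frame("side")
o=bot.observe();print(o["tool_pos"],o["ft_force"],o["eef_rot"])
p=o["tool_pos"];print(proj(s,p+np.array([-.002,0,-.084])),proj(s,p+np.array([-.002,0,-.104])))
a=s["image"][150:250,235:335]
cv2.imwrite("pics/b4.png",cv2.resize(a,(600,600),interpolation=3)[:,:,::-1])
E
```

```text
[0.59737382 0.10920312 0.17848321] [ 0.48370978 -0.32716305 -1.68640839] [[-0.99992814 -0.01013973  0.00639545]
 [-0.01013162  0.99994783  0.00129995]
 [-0.0064083   0.00123506 -0.9999787 ]]
[282.25721202 217.73053689] [282.82541698 226.17564789]
```

View pics/b4.png

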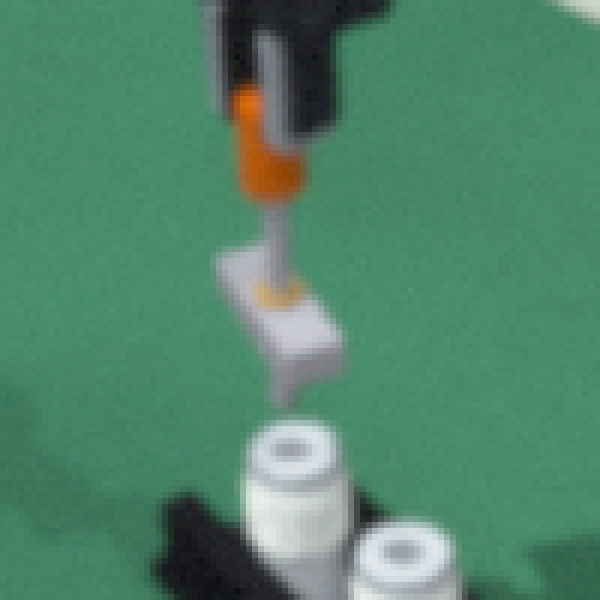

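Tip at (282.5,216.7), mouth a at (283.8,225): I'll shift about 1 mm in +x and descend.

move_arm([
  [-0.012, 0.004, 0.1, 0, 0, 0, 0],
  [-0.012, 0.004, 0.16, 0, 0, 0, 0],
  [-0.012, 0.004, 0.16, 0, 0, 0, 0],
])

```text
clock: 23.65
tool_pos: [0.5979, 0.109, 0.1613]
eef_rot: [[-1.0, -0.009, 0.004], [-0.009, 1.0, 0.001], [-0.004, 0.001, -1.0]]
ft_force: [0.0, -0.1, -1.6]
width: 0.0177
```

move_arm([
  [0, 0, 0.01, 0, 0, 0, 0],
  [0, 0, 0.02, 0, 0, 0, 0],
  [0, 0, 0.03, 0, 0, 0, 0],
])

```text
clock: 24.02
tool_pos: [0.5981, 0.1091, 0.1585]
eef_rot: [[-1.0, -0.009, 0.005], [-0.009, 1.0, 0.001], [-0.005, 0.001, -1.0]]
ft_force: [0.7, 0.0, 0.4]
width: 0.0176
```

move_arm([
  [0, 0, 0.01, 0, 0, 0, 0],
  [0, 0, 0.02, 0, 0, 0, 0],
  [0, 0, 0.03, 0, 0, 0, 0],
])

```text
clock: 24.4
tool_pos: [0.5981, 0.1091, 0.1554]
eef_rot: [[-1.0, -0.009, 0.005], [-0.009, 1.0, 0.001], [-0.005, 0.001, -1.0]]
ft_force: [1.5, -0.6, -0.8]
width: 0.018
```

move_arm([
  [0, 0, 0.01, 0, 0, 0, 0],
  [0, 0, 0.02, 0, 0, 0, 0],
  [0, 0, 0.03, 0, 0, 0, 0],
])

```text
clock: 24.78
tool_pos: [0.5982, 0.1091, 0.1524]
eef_rot: [[-1.0, -0.01, 0.005], [-0.01, 1.0, 0.001], [-0.005, 0.001, -1.0]]
ft_force: [0.1, -0.5, -2.0]
width: 0.0179
```

In the bore. Further down toward bar contact (expected near TCP z 0.133).

move_arm([
  [0, 0.003, 0.02, 0, 0, 0, 0],
  [0, 0.003, 0.04, 0, 0, 0, 0],
  [0, 0.003, 0.06, 0, 0, 0, 0],
  [0, 0.003, 0.08, 0, 0, 0, 0],
  [0, 0.003, 0.1, 0, 0, 0, 0],
  [0, 0.003, 0.12, 0, 0, 0, 0],
  [0, 0.003, 0.14, 0, 0, 0, 0],
  [0, 0.003, 0.16, 0, 0, 0, 0],
  [0, 0.003, 0.16, 0, 0, 0, 0],
])

```text
clock: 25.9
tool_pos: [0.5981, 0.1095, 0.1361]
eef_rot: [[-1.0, -0.01, 0.004], [-0.01, 1.0, 0.001], [-0.004, 0.001, -1.0]]
ft_force: [0.3, 0.3, -2.0]
width: 0.018
```

move_arm([
  [0, 0, 0.01, 0, 0, 0, 0],
  [0, 0, 0.02, 0, 0, 0, 0],
  [0, 0, 0.03, 0, 0, 0, 0],
  [0, 0, 0.03, 0, 0, 0, 0],
])

```text
clock: 26.4
tool_pos: [0.5981, 0.1095, 0.133]
eef_rot: [[-1.0, -0.01, 0.004], [-0.01, 1.0, 0.001], [-0.004, 0.001, -1.0]]
ft_force: [0.9, 0.3, -1.1]
width: 0.0176
```

move_arm([
  [0, 0, 0.01, 0, 0, 0, 0],
  [0, 0, 0.02, 0, 0, 0, 0],
  [0, 0, 0.02, 0, 0, 0, 0],
])

```text
clock: 26.78
tool_pos: [0.5984, 0.1095, 0.1314]
eef_rot: [[-1.0, -0.01, 0.005], [-0.01, 1.0, 0.001], [-0.005, 0.001, -1.0]]
ft_force: [-0.5, 0.3, 0.9]
width: 0.0177
```

move_arm([
  [0, 0, 0.01, 0, 0, 0, 0],
  [0, 0, 0.02, 0, 0, 0, 0],
  [0, 0, 0.02, 0, 0, 0, 0],
])

```text
clock: 27.15
tool_pos: [0.5985, 0.1096, 0.1295]
eef_rot: [[-1.0, -0.01, 0.005], [-0.01, 1.0, 0.001], [-0.005, 0.001, -1.0]]
ft_force: [-0.2, 0.7, 2.6]
width: 0.018
```

move_arm([
  [0, 0, 0.01, 0, 0, 0, 0],
  [0, 0, 0.02, 0, 0, 0, 0],
  [0, 0, 0.02, 0, 0, 0, 0],
])

```text
clock: 27.52
tool_pos: [0.5984, 0.1096, 0.1274]
eef_rot: [[-1.0, -0.01, 0.005], [-0.01, 1.0, 0.001], [-0.005, 0.001, -1.0]]
ft_force: [0.0, 0.9, 0.6]
width: 0.0181
```

move_arm([
  [0, 0, 0.01, 0, 0, 0, 0],
  [0, 0, 0.015, 0, 0, 0, 0],
  [0, 0, 0.015, 0, 0, 0, 0],
])

```text
clock: 27.9
tool_pos: [0.5983, 0.1097, 0.1257]
eef_rot: [[-1.0, -0.01, 0.005], [-0.01, 1.0, 0.001], [-0.005, 0.001, -1.0]]
ft_force: [-0.1, 0.2, 1.3]
width: 0.018
```

move_arm([
  [0, 0, 0.01, 0, 0, 0, 0],
  [0, 0, 0.015, 0, 0, 0, 0],
  [0, 0, 0.015, 0, 0, 0, 0],
])

```text
clock: 28.28
tool_pos: [0.5983, 0.1097, 0.1241]
eef_rot: [[-1.0, -0.01, 0.005], [-0.01, 1.0, 0.001], [-0.005, 0.001, -1.0]]
ft_force: [0.8, 0.6, 2.5]
width: 0.0176
```

move_arm([
  [0, 0, 0.01, 0, 0, 0, 0],
  [0, 0, 0.015, 0, 0, 0, 0],
  [0, 0, 0.015, 0, 0, 0, 0],
])

```text
clock: 28.65
tool_pos: [0.5982, 0.1097, 0.1225]
eef_rot: [[-1.0, -0.01, 0.004], [-0.01, 1.0, 0.001], [-0.005, 0.001, -1.0]]
ft_force: [-0.0, 0.5, 1.6]
width: 0.0178
```

move_arm([
  [0, 0, 0.01, 0, 0, 0, 0],
  [0, 0, 0.015, 0, 0, 0, 0],
  [0, 0, 0.015, 0, 0, 0, 0],
])

```text
clock: 29.02
tool_pos: [0.5982, 0.1098, 0.1209]
eef_rot: [[-1.0, -0.01, 0.004], [-0.01, 1.0, 0.002], [-0.004, 0.001, -1.0]]
ft_force: [0.4, -0.1, 2.3]
width: 0.0176
```

move_arm([
  [0, 0, 0.01, 0, 0, 0, 0],
  [0, 0, 0.012, 0, 0, 0, 0],
  [0, 0, 0.012, 0, 0, 0, 0],
])

```text
clock: 29.4
tool_pos: [0.5982, 0.1098, 0.1197]
eef_rot: [[-1.0, -0.01, 0.004], [-0.01, 1.0, 0.002], [-0.004, 0.002, -1.0]]
ft_force: [-0.2, 0.7, 2.0]
width: 0.0176
```

move_arm([
  [0, 0, 0.01, 0, 0, 0, 0],
  [0, 0, 0.012, 0, 0, 0, 0],
  [0, 0, 0.012, 0, 0, 0, 0],
])

```text
clock: 29.78
tool_pos: [0.5981, 0.1098, 0.1183]
eef_rot: [[-1.0, -0.01, 0.004], [-0.01, 1.0, 0.002], [-0.004, 0.002, -1.0]]
ft_force: [0.5, 1.1, 1.4]
width: 0.0177
```

move_arm([
  [0, 0, 0.01, 0, 0, 0, 0],
  [0, 0, 0.012, 0, 0, 0, 0],
  [0, 0, 0.012, 0, 0, 0, 0],
])

```text
clock: 30.15
tool_pos: [0.5981, 0.1098, 0.1171]
eef_rot: [[-1.0, -0.01, 0.004], [-0.01, 1.0, 0.002], [-0.004, 0.002, -1.0]]
ft_force: [0.9, 1.2, 1.9]
width: 0.0172
```

move_arm([
  [0, 0, 0.005, 0, 0, 0, 0],
  [0, 0, 0.01, 0, 0, 0, 0],
  [0, 0, 0.01, 0, 0, 0, 0],
])

```text
clock: 30.52
tool_pos: [0.5981, 0.1098, 0.116]
eef_rot: [[-1.0, -0.01, 0.004], [-0.01, 1.0, 0.002], [-0.004, 0.002, -1.0]]
ft_force: [0.1, -0.2, 1.3]
width: 0.0177
```

move_arm([
  [0, 0, 0.005, 0, 0, 0, 0],
  [0, 0, 0.01, 0, 0, 0, 0],
  [0, 0, 0.01, 0, 0, 0, 0],
])

```text
clock: 30.9
tool_pos: [0.5981, 0.1098, 0.115]
eef_rot: [[-1.0, -0.01, 0.004], [-0.01, 1.0, 0.002], [-0.004, 0.002, -1.0]]
ft_force: [-0.1, 0.2, 2.0]
width: 0.0176
```

move_arm([
  [0, 0, 0.005, 0, 0, 0, 0],
  [0, 0, 0.01, 0, 0, 0, 0],
  [0, 0, 0.01, 0, 0, 0, 0],
])

```text
clock: 31.28
tool_pos: [0.5982, 0.1098, 0.1142]
eef_rot: [[-1.0, -0.01, 0.004], [-0.01, 1.0, 0.002], [-0.004, 0.002, -1.0]]
ft_force: [-0.2, 0.2, 4.2]
width: 0.0176
```

move_arm([
  [0, 0, 0.005, 0, 0, 0, 0],
  [0, 0, 0.008, 0, 0, 0, 0],
  [0, 0, 0.008, 0, 0, 0, 0],
])

```text
clock: 31.65
tool_pos: [0.5984, 0.1099, 0.114]
eef_rot: [[-1.0, -0.01, 0.005], [-0.01, 1.0, 0.002], [-0.005, 0.002, -1.0]]
ft_force: [-0.0, 1.2, 5.3]
width: 0.0179
```

move_arm([
  [0, 0, 0.005, 0, 0, 0, 0],
  [0, 0, 0.006, 0, 0, 0, 0],
  [0, 0, 0.006, 0, 0, 0, 0],
])

```text
clock: 32.02
tool_pos: [0.5985, 0.1099, 0.114]
eef_rot: [[-1.0, -0.01, 0.006], [-0.01, 1.0, 0.002], [-0.006, 0.002, -1.0]]
ft_force: [-0.9, -0.3, 6.1]
width: 0.0175
```

Deep bottom reached in a (about 44–45 mm). Ease off, let go and back straight up.

move_arm([
  [0, 0, -0.001, 0, 0, 0, 0],
  [0, 0, -0.001, 0, 0, 0, 0],
])

```text
clock: 32.28
tool_pos: [0.5985, 0.1098, 0.114]
eef_rot: [[-1.0, -0.01, 0.006], [-0.01, 1.0, 0.002], [-0.006, 0.002, -1.0]]
ft_force: [-0.9, 0.7, 4.2]
width: 0.0175
```

move_arm([
  [0, 0, 0, 0, 0, 0, 0.4],
  [0, 0, 0, 0, 0, 0, 0.7],
  [0, 0, 0, 0, 0, 0, 1],
  [0, 0, 0, 0, 0, 0, 1],
  [0, 0, 0, 0, 0, 0, 1],
])

```text
clock: 32.9
tool_pos: [0.5984, 0.1097, 0.114]
eef_rot: [[-1.0, -0.01, 0.005], [-0.01, 1.0, 0.002], [-0.005, 0.002, -1.0]]
ft_force: [0.4, 0.4, 0.2]
width: 0.0852
```

move_arm([
  [0, 0, -0.2, 0, 0, 0, 1],
  [0, 0, -0.6, 0, 0, 0, 1],
  [0, 0, -1, 0, 0, 0, 1],
  [0, 0, -1, 0, 0, 0, 1],
  [0, 0, -1, 0, 0, 0, 1],
])

```text
clock: 33.52
tool_pos: [0.5977, 0.1095, 0.2135]
eef_rot: [[-1.0, -0.01, 0.005], [-0.01, 1.0, 0.002], [-0.005, 0.002, -1.0]]
ft_force: [-0.1, 0.2, -0.6]
width: 0.0853
```

```bash
python3 - <<'E'
from h import *
s=grab_frame("side")
o=bot.observe();print(o["tool_pos"],o["ft_force"],o["width"],o["clock"])
a=s["image"][150:270,225:345]
cv2.imwrite("pics/e.png",cv2.resize(a,(600,600),interpolation=3)[:,:,::-1])
E
```

```text
[0.59716875 0.10945387 0.21272109] [-0.27279362  0.51506035 -0.80099365] 0.08536595277755 33.575
```

View pics/e.png

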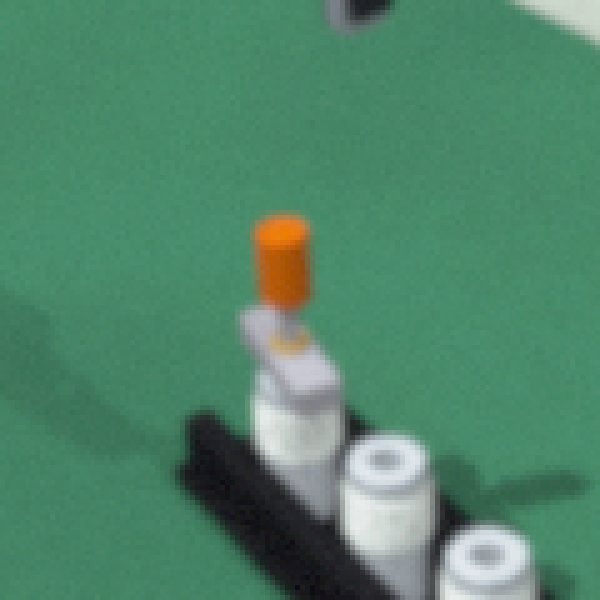

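The gauge stands upright on the far damper (a), its bar flat on the rim at crop (295,360) and the knob at (285,262) close above. The gripper is clear. Handing in.

```bash
python3 -c "
from h import *
print(ticket.close_job())"
```

```text
the job is handed in; nothing more can be done
None
```

The depth gauge now stands by itself on damper a, which is the deep one, and the job is handed in at about 34 s of the 54 s allowed. No verdict was reported.

- **Probing:** I felt the bottom in all three bores. Dampers c and b bottom out about 25 mm and 26 mm below the rim. Damper a goes to about 44–45 mm. These depths come from the arm's position readings, so they are good to a few millimetres.
- **Forces:** The highest wrist force I read was about 7.5 N, against the 18 N limit on the rod. The force was only read at the end of each move, so brief peaks in between were not seen.
- **Last checks:** After letting go and backing up 100 mm, the wrist force was back near zero. The final side picture shows the gauge upright, the bar flat on the rim, and the gripper clear.
- **Not checked:** I did not measure the tip-to-piston distance or the bar's tilt numerically. I also did not re-measure the loose parts on the bench at the end; no unexpected forces showed on the way.

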